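# Release the belt tensioner and hold it compressed

### The arm

A 7-joint arm with a two-finger parallel gripper is mounted at the origin on a cart in front of the work surface, level with it; the furniture and walls round the work are solid. World frame = base frame: x ahead of the robot, y to its left, z up, the work surface at z = 0. Lengths are in m, angles in degrees, forces in N, time in s.
With the tool pointing down it reaches from about 0.425 to 0.875 m from the base axis. Payload 4.7 kg.
Tool frame: the origin (TCP) lies midway between the tips of the shut fingers; the grasp point (between the pads) lies 19 mm behind it; z points along the fingers, y is the line along which they close (so a half turn about z gives the same grasp; the last joint's range is limited). The gripper opens to 87 mm and grips with 3 to 60 N. Pads are 19 mm wide; open, the fingers measure 117 mm over their backs; the gripper's body (75 mm by 190 mm) begins 51 mm behind the grasp point.
Start: joints at [-69.437, 18.392, -4.016, 83.108, 1.295, 78.541, -3.26], TCP at [0.22, 0.612, 0.199] pointing down, gripper open.
Joint ranges: [-163.93, 163.93], [-17.29, 119.83], [-79.2, 71.16], [3.27, 140.29], [-89.18, 269.18], [5.43, 117.66], [-154.24, 154.24]. Speed limits (degrees/s): [147.25, 147.25, 180, 180, 180, 180, 180].

### API

Orientations are given as [roll, pitch, yaw] about the fixed x, y, z axes, in that order (R = Rz(yaw) Ry(pitch) Rx(roll)).
In Python, from cell import env, viewer, boxes_of, masks_of gives the robot as it stands. The module is installed in compiled form; this text tells all that it offers.
- The arm moves only by the tool apply_moves, never from a script. Its argument "moves" is a list of rows, each a list of 7 numbers: the shift along the tool's x, y, z scaled (see below), then the turn, a rotation vector about the tool's x, y, z scaled (see below), then the opening, from 0 (shut) to 1 (fully open). A call has 1 to 20 rows; each row is the pose to reach, as a shift and turn from the pose commanded when the call began, along the tool's axes at that moment; what a row does not reach only later rows make up. The controller multiplies each number of a shift by 0.2 m and each number of a turn by 1.5 rad. A row lasts 1/10 s, in which the tool goes at most 50 mm and 8.59 degrees, less where a joint would pass 70% of its speed; a pose out of reach is approached as far as the arm can. A call with a number of a shift or a turn outside -1 to 1 is refused whole. A call with a gripper value outside its range is refused whole. The fingers move at their own pace and stop on an object; "grip_force" is the grip in N (left out, the last holds). Time passes only in rows, so rows that repeat a pose let the fingers close. It gives the time, the measured TCP pose, the force, the opening and the grip force at its end, in the units of the state.
- env.get_obs(): the state, without advancing time (a new reading comes with each control period).
- viewer.read_camera(name): name is "scene" or "top" or "wrist"; returns the picture (384x512x3 uint8, red, green, blue); there is no depth.
- viewer.get_calibration(name): a dict with "fov_y" (degrees; the focal length in pixels is half the picture's height over the tangent of half this angle, whatever the lens; pixels are square), "cx", "cy" (the principal point, pixels), "k1" (the pictures are not rectified: a ray, as slopes to the right and down, at radius r is drawn at 1 + k1 r^2 times it, then the intrinsics apply), "position" and "orientation" of the camera in the world. Camera axes: x right, y up, looking along -z (the intrinsics and any distortion apply to the point x, -y, -z); pixel columns grow to the right and rows downward; lengths in m; the calibration is good to about 2 mm. A picture is of the moment at which its call begins: read the wrist's pose just before it. get_calibration takes no time and is no camera call; for the wrist camera it gives the pose at the moment of the call.
- env.sign_off(): hands the job in; it is judged then, once.
Trained networks look in the newest picture that a camera, given by its name, has taken for a name from the list of things; names that differ only in an ending like _2 or _b are one class to them, and where a whole thing is asked for, a point or a joint stands for the part that bears it (a point fixed in the world has none). Each returns a list of dicts, best first, with "conf" (0 to 1); they miss things now and then, are a little off and sometimes report something else, mostly with a low value. They report only what shows in the picture. A call takes as long as a camera call.
- boxes_of(camera, target): "location" ([column, row] in pixels, amid what is visible of it).
- masks_of(camera, target): "pixels" (384x512 bool, what is visible of it) and "location" ([column, row] in pixels, amid what is visible of it).
The state is a dict: "time_s": time; "qpos": joint angles; "joint_velocities": joint speeds; "effort": joint torques, N m; "tool_pos": TCP position; "tool_rot": TCP orientation; "force": force on the tool from outside, world axes, zero at the start; "wrist_torque": the same for the moment, N m; "grip_width": finger opening in m; "grasp_force": force on a finger pad.
Only numpy, scipy, OpenCV 4.12 (cv2) and the standard library are available. Lean on these libraries where they do the work, as an engineer would, in place of code of your own. Each camera call takes 0.05 s, during which the arm holds its last target. There are 200 camera calls.

### The job

The belt tensioner of the bench sander has to be held open for a belt change. First unscrew its round lock cap a quarter turn anticlockwise (seen from above), so that the cap's tongue swings clear of the tensioner arm; then push the arm back by its upright roller, away from the robot and against the spring, well past the click of the pawl, to the end of its travel or nearly so. Finish while still holding the arm back there with the gripper (it springs back if let go), and leave the loose jar, wood off-cut and spring clamp round the tensioner where they are.

Things in the scene. Friction and masses are not known exactly. Their poses are not given: they have to be found in the camera images.
- tensioner: The fixed tensioner: a dark steel plate 180 x 270 x 14 mm bolted flat to the bench. Origin at the centre of the plate's underside. Its +x is the direction in which the arm is pushed back (away from the robot, yaw varies), +y to the left, z up. All heights given here are above the bench.
- pivot (a point): Centre of the arm's upright pivot pin, at the pin's top, 60 mm up (15 mm to +y of the plate's centre). The arm is an aluminium bar 22 mm wide, 30 to 42 mm up, that swings level about this pin; its short tail reaches 70 mm to the other side.
- roller_center (a point): Centre, half-way up, of the upright steel idler roller on the arm's free end: 39 mm across its rims, 36 mm between them, 46 to 86 mm up (axle stub to 92 mm), turning freely. Its axis is 125 mm from the pivot; at rest 37 mm to the tensioner's -x and 119 mm to its -y from the pivot. Grip it from above or push it from its -x side.
- tension_arm (a joint): Arm angle, rad: 0 at rest, growing anticlockwise from above as the roller moves to the tensioner's +x; end stop 0.62. The spring asks 5 N at the roller at first, 9 N at the end; from about 0.23 to 0.49 a sprung pawl rides over a tooth (the click, about 10 N in all). With the cap screwed home its tongue stops the arm within 0.1 rad. Let go, the arm springs back.
- cap_grip (a point): On the axis of the round, knurled lock cap, at the height to grip it (66 mm up). The gripping part is an upright cylinder 46 mm in diameter, 43 to 78 mm up, that can be gripped at any yaw. Below it, 30 to 42 mm up, is the tongue.
- tongue_tip (a point): Tip of the cap's tongue, a bar 12 mm wide that stands out 60 mm from the cap's axis, upper face (42 mm up). Screwed home it points at the tail of the arm.
- lock_cap (a joint): Cap angle, rad: 0 screwed home (starts at 0 to 0.1), growing anticlockwise from above as it is unscrewed; stop at 1.57, a quarter turn. Stays where it is left (friction 0.06 N m), does not rise or come off. The tongue clears the arm from about 0.5; the job asks for more than 0.95.
- jar: Bystander: round screw jar with black lid, 64 mm across, 73 mm tall, loose to the left (+y) of the plate. Origin at the centre of its underside.
- offcut: Bystander: square wood off-cut 50 x 50 x 30 mm, loose to the right (-y) of the plate. Origin at the centre of its underside.
- clamp: Bystander: black spring clamp 55 x 120 x 20 mm, lying loose beyond (+x) the plate. Origin at the centre of its underside.

How it is judged:
By the outcome, as a careful person would: the job done as asked, in the order asked, and still so for the second after the job is handed in, while the arm keeps its last pose, push and grip.
It also fails if it takes over 43 s, if anything falls off the work surface, if the arm or the gripper's body presses on something with over 40 N, if the wrist force passes 120 N, or if a joint passes its speed limit or range.

## Working session

There is one attempt and no reset: what is moved stays moved. The work goes in short steps, Python scripts to look and compute and a tool call to move; the robot and the scene stay as the last step left them, time stands still between calls to the robot, and variables do not carry over. Pictures are saved under pics/ and viewed, at most 10 in all, crops included, and the job is handed in when it is done.

Besides the shell and the picture viewer there is one more tool, called after ">>>" by a JSON object that holds its "name" and its "arguments". apply_moves: Moves the arm, as the interface text tells. Shifts and turns lie within -1 to 1; 1 stands for 0.2 m of shift or 1.5 rad of turn. Its arguments: {"type":"object","properties":{"moves":{"type":"array","items":{"type":"array","items":{"type":"number","minimum":-1,"maximum":1}}},"grip_force":{"type":"number"}},"required":["moves"]}

```bash
mkdir -p pics
cat > h.py <<'E'
import numpy as np, cv2
from scipy.spatial.transform import Rotation as R
from cell import env, viewer, boxes_of, masks_of
def ray(cam,px):
    c=viewer.get_calibration(cam); f=192/np.tan(np.radians(c['fov_y'])/2)
    d=np.array([(px[0]-c['cx'])/f,(px[1]-c['cy'])/f]); u=d.copy()
    for _ in range(30): u=d/(1+c['k1']*(u@u))
    r=R.from_euler('xyz',c['orientation'],degrees=True).apply([u[0],-u[1],-1])
    return np.array(c['position']),r
def at(cam,px,z):
    p,r=ray(cam,px); return p+r*(z-p[2])/r[2]
def save(cam,name):
    im=viewer.read_camera(cam); cv2.imwrite('pics/'+name,im[:,:,::-1]); return im
E
python3 - <<'E'
from h import *
print(env.get_obs())
for c in('top','scene'):
    print(c,viewer.get_calibration(c))
    save(c,c+'0.png')
    for t,z in (('cap_grip',.066),('roller_center',.066),('pivot',.06),('tongue_tip',.042),('tensioner',.014),('jar',.04),('offcut',.02),('clamp',.01)):
        for b in boxes_of(c,t)[:2]: print(t,round(b['conf'],2),np.round(b['location'],1),np.round(at(c,b['location'],z),3))
E
```

```text
{'time_s': 0.0, 'qpos': array([-69.43779827,  18.43902477,  -4.0172019 ,  83.17572954,
         1.29470257,  78.53874259,  -3.25932184]), 'joint_velocities': array([-0.05493237,  0.0323449 ,  0.01232809,  0.07594983,  0.02479798,
        0.04762428, -0.04723216]), 'effort': array([ 2.11532688e-04, -4.91288924e+01, -4.03726939e-01, -3.12526703e+01,
       -6.40363223e-02,  4.37287556e-02,  1.45186282e-04]), 'tool_pos': array([0.21952221, 0.61117853, 0.19795491]), 'tool_rot': array([-1.79891736e+02,  4.87032784e-03,  1.60249775e+02]), 'force': array([0.07001305, 0.06520088, 0.1441426 ]), 'wrist_torque': array([ 0.01585343, -0.00769519, -0.00351757]), 'grasp_force': 0.0, 'grip_width': 0.0869807366758316}
top {'fov_y': 55.70161955168404, 'cx': 256.04464056999564, 'cy': 189.11888888544428, 'k1': -0.028225277021559157, 'position': array([0.39469342, 0.04547976, 1.00311591]), 'orientation': array([ 14.14329206,   0.16349435, -88.4355316 ])}
roller_center 0.52 [356.1 240.3] [ 0.502 -0.206  0.066]
pivot 0.84 [309.7 232.5] [ 0.52  -0.088  0.06 ]
tensioner 0.88 [313.8 229.6] [ 0.534 -0.106  0.0
[... 186 characters left out ...]
 ]
scene {'fov_y': 53.83477000848281, 'cx': 259.17187116619317, 'cy': 195.43325264803164, 'k1': -0.08918689358570511, 'position': array([ 0.127487  , -0.48622489,  0.76674841]), 'orientation': array([ 4.60484863e+01, -3.17789288e-02, -4.15877827e+01])}
cap_grip 0.75 [236.9 238.5] [ 0.472 -0.018  0.066]
roller_center 0.6 [299.6 283.2] [ 0.494 -0.205  0.066]
pivot 0.74 [278.2 257.6] [ 0.51  -0.122  0.06 ]
tongue_tip 0.66 [241.1 241.4] [ 0.486 -0.016  0.042]
tensioner 0.56 [273.2 263.1] [ 0.515 -0.102  0.014]
tensioner 0.24 [239.5 239.8] [0.5   0.009 0.014]
jar 0.95 [229.1 193.5] [0.571 0.139 0.04 ]
offcut 0.89 [326.2 327.7] [ 0.481 -0.302  0.02 ]
clamp 0.94 [316.8 222.7] [ 0.695 -0.081  0.01 ]
```

Run:
```python
import cv2
a=cv2.imread('pics/top0.png')[130:290,190:420]
cv2.imwrite('pics/top0c.png',cv2.resize(a,None,fx=3.4,fy=3.4,interpolation=cv2.INTER_CUBIC))
a=cv2.imread('pics/scene0.png')[160:360,190:420]
cv2.imwrite('pics/scene0c.png',cv2.resize(a,None,fx=3,fy=3,interpolation=cv2.INTER_CUBIC))
```

```text
(no output)
```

View pics/top0c.png

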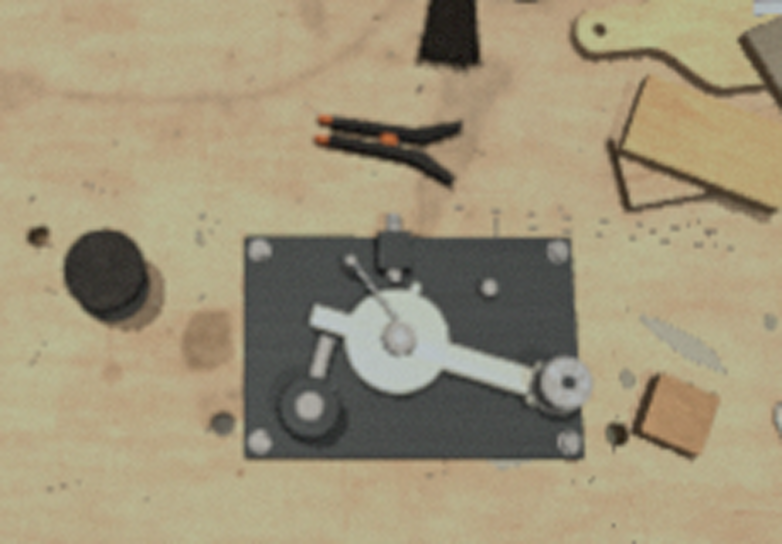

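View pics/scene0c.png

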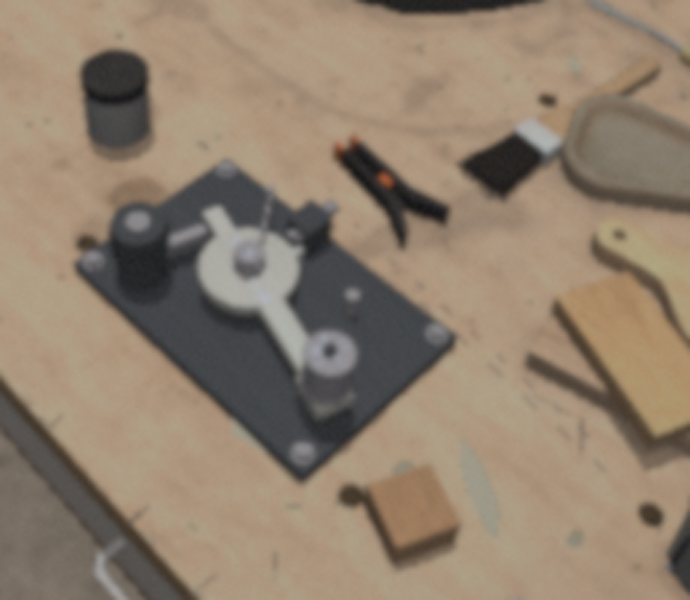

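The top view shows the cap at about (281,249), the pivot at (307,229) and the roller top at (357,242). In the scene view they are at (236,233), (273,246) and (300,277). The tongue points up towards the arm's tail.

Run:
```python
from h import *
T=lambda x,y:(190+x/3.4-.35,130+y/3.4-.35)
S=lambda x,y:(190+x/3-.33,160+y/3-.33)
for n,t,s,z in (('cap',(309,405),(137,220),.08),('piv',(399,336),(248,252),.06),('rol',(568,382),(330,351),.09)):
    print(n,at('top',T(*t),z).round(4),at('scene',S(*s),z).round(4))
c=[at('top',T(*p),.014) for p in((245,238),(570,238),(583,458),(246,458))]
print(np.round(c,4), np.mean(c,0))
c=[at('scene',S(*p),.014) for p in((224,162),(455,340),(303,480),(77,265))]
print(np.round(c,4), np.mean(c,0))
```

```text
cap [ 0.474  -0.0114  0.08  ] [ 0.4729 -0.0123  0.08  ]
piv [ 0.53  -0.081  0.06 ] [ 0.528  -0.0828  0.06  ]
rol [ 0.4948 -0.2014  0.09  ] [ 0.4934 -0.2037  0.09  ]
[[ 0.6139  0.0385  0.014 ]
 [ 0.621  -0.2282  0.014 ]
 [ 0.4438 -0.2315  0.014 ]
 [ 0.437   0.0335  0.014 ]] [ 0.52893273 -0.0969172   0.014     ]
[[ 0.609   0.0345  0.014 ]
 [ 0.6158 -0.2313  0.014 ]
 [ 0.4407 -0.2362  0.014 ]
 [ 0.4373  0.0282  0.014 ]] [ 0.52571962 -0.10121108  0.014     ]
```

>>> {"name": "apply_moves", "arguments": {"moves": [[-0.75,-0.83,0,0,0,0,0.8],[-0.75,-0.83,0,0,0,0,0.8],[-0.75,-0.83,0,0,0,0,0.8],[-0.75,-0.83,0,0,0,0,0.8],[-0.75,-0.83,0,0,0,0,0.8],[-0.75,-0.83,0,0,0,0,0.8]]}}

```text
time_s: 1.5
tool_pos: [0.3076, 0.4011, 0.1997]
tool_rot: [180.0, 0.1, 159.9]
force: [0.4, 0.1, -0.2]
grip_width: 0.0701
grasp_force: 0.0
```

>>> {"name": "apply_moves", "arguments": {"moves": [[-0.75,-0.83,0,0,0,0,0.8],[-0.75,-0.83,0,0,0,0,0.8],[-0.75,-0.83,0,0,0,0,0.8],[-0.75,-0.83,0,0,0,0,0.8],[-0.75,-0.83,0,0,0,0,0.8],[-0.75,-0.83,0,0,0,0,0.8]]}}

```text
time_s: 2.1
tool_pos: [0.3915, 0.1953, 0.1996]
tool_rot: [180.0, 0.1, 159.9]
force: [0.2, 0.8, -0.4]
grip_width: 0.0696
grasp_force: 0.0
```

>>> {"name": "apply_moves", "arguments": {"moves": [[-0.7,-0.8,0,0,0,1,0.8],[-0.7,-0.8,0,0,0,1,0.8],[-0.7,-0.8,0,0,0,1,0.8],[-0.7,-0.8,0,0,0,1,0.8],[-0.7,-0.8,0,0,0,1,0.8],[-0.7,-0.8,0,0,0,1,0.8],[-0.7,-0.8,0,0,0,1,0.8],[-0.7,-0.8,0,0,0,1,0.8],[-0.7,-0.8,0,0,0,1,0.8],[-0.7,-0.8,0,0,0,1,0.8],[-0.7,-0.8,0,0,0,1,0.8],[-0.7,-0.8,0,0,0,1,0.8]]}}

```text
time_s: 3.3
tool_pos: [0.4678, 0.0014, 0.1991]
tool_rot: [180.0, -0.0, 74.6]
force: [0.6, -0.5, 1.1]
grip_width: 0.0694
grasp_force: 0.0
```

Run:
```python
from h import *
o=env.get_obs(); print(o['qpos'].round(1),o['tool_pos'],o['tool_rot'])
save('wrist','w1.png')
print(viewer.get_calibration('wrist'))
for t,z in (('cap_grip',.07),('roller_center',.066),('pivot',.06),('tongue_tip',.042)):
    for b in boxes_of('wrist',t)[:2]: print(t,round(b['conf'],2),np.round(b['location'],1),np.round(at('wrist',b['location'],z),3))
```

```text
[-30.5  -5.2  25.7 108.7   2.3  76.  -20.8] [0.46783609 0.00136207 0.19911908] [ 1.79990629e+02 -9.94138551e-03  7.46170535e+01]
{'fov_y': 71.17438980809976, 'cx': 256.14407844734876, 'cy': 186.49058226154958, 'k1': -0.06467278062183335, 'position': array([0.48509925, 0.06422796, 0.38403814]), 'orientation': array([-1.41485157e+01, -3.85021036e-03, -1.53975239e+01])}
cap_grip 0.73 [263.8 182.3] [ 0.474 -0.01   0.07 ]
pivot 0.78 [303.9 182.3] [ 0.522 -0.026  0.06 ]
tongue_tip 0.85 [266.1 185. ] [ 0.475 -0.021  0.042]
```

View pics/w1.png

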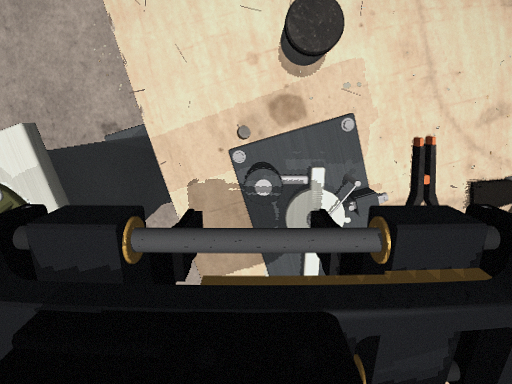

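The wrist view puts the cap top at (264,184), which agrees with my estimate of (0.474, -0.011). I'll turn to about 43° yaw and descend over it.

>>> {"name": "apply_moves", "arguments": {"moves": [[-0.054,0.047,0,0,0,0.37,0.8],[-0.054,0.047,0,0,0,0.37,0.8],[-0.054,0.047,0,0,0,0.37,0.8],[-0.054,0.047,0,0,0,0.37,0.8],[-0.054,0.047,0.15,0,0,0.37,0.8],[-0.054,0.047,0.3,0,0,0.37,0.8],[-0.054,0.047,0.45,0,0,0.37,0.8],[-0.054,0.047,0.55,0,0,0.37,0.8],[-0.054,0.047,0.55,0,0,0.37,0.8]]}}

```text
time_s: 4.45
tool_pos: [0.4711, -0.0131, 0.0864]
tool_rot: [-179.8, 0.3, 42.5]
force: [-0.9, -0.2, -0.0]
grip_width: 0.0697
grasp_force: 0.0
```

>>> {"name": "apply_moves", "arguments": {"moves": [[0.012,0.003,0.07,0,0,0,0.8],[0.012,0.003,0.14,0,0,0,0.8],[0.012,0.003,0.2,0,0,0,0.8],[0.012,0.003,0.2,0,0,0,0.8],[0.012,0.003,0.2,0,0,0,0.8]]}}

```text
time_s: 4.95
tool_pos: [0.4763, -0.0117, 0.0497]
tool_rot: [180.0, -0.0, 42.5]
force: [0.9, -0.1, 0.1]
grip_width: 0.0694
grasp_force: 0.0
```

Close gently and check the side force.

>>> {"name": "apply_moves", "arguments": {"moves": [[0,0,0.01,0,0,0,0.4],[0,0,0.01,0,0,0,0.4],[0,0,0.01,0,0,0,0.4],[0,0,0.01,0,0,0,0.4],[0,0,0.01,0,0,0,0.4],[0,0,0.01,0,0,0,0.4]], "grip_force": 15}}

```text
time_s: 5.55
tool_pos: [0.4746, -0.01, 0.0473]
tool_rot: [-179.8, 0.0, 42.5]
force: [-4.2, 3.2, 4.2]
grip_width: 0.0455
grasp_force: 15.0
```

>>> {"name": "apply_moves", "arguments": {"moves": [[0,-0.01,0,0,0,0,0.4],[0,-0.01,0,0,0,-0.05,0.4],[0,-0.01,0,0,0,-0.1,0.4],[0,-0.01,0,0,0,-0.15,0.4],[0,-0.01,0,0,0,-0.2,0.4],[0,-0.01,0,0,0,-0.25,0.4],[0,-0.01,0,0,0,-0.3,0.4]], "grip_force": 20}}

```text
time_s: 6.25
tool_pos: [0.4736, -0.0093, 0.0472]
tool_rot: [-179.9, -0.0, 68.5]
force: [-3.7, 2.8, 4.2]
grip_width: 0.045
grasp_force: 20.0
```

>>> {"name": "apply_moves", "arguments": {"moves": [[0,0,0,0,0,-0.05,0.4],[0,0,0,0,0,-0.11,0.4],[0,0,0,0,0,-0.17,0.4],[0,0,0,0,0,-0.23,0.4],[0,0,0,0,0,-0.29,0.4],[0,0,0,0,0,-0.35,0.4],[0,0,0,0,0,-0.41,0.4],[0,0,0,0,0,-0.47,0.4],[0,0,0,0,0,-0.53,0.4],[0,0,0,0,0,-0.59,0.4],[0,0,0,0,0,-0.64,0.4],[0,0,0,0,0,-0.68,0.4],[0,0,0,0,0,-0.7,0.4],[0,0,0,0,0,-0.7,0.4]]}}

```text
time_s: 7.65
tool_pos: [0.4712, -0.0098, 0.0472]
tool_rot: [-179.7, -0.3, 128.5]
force: [-10.4, 1.8, 11.1]
grip_width: 0.0452
grasp_force: 20.0
```

>>> {"name": "apply_moves", "arguments": {"moves": [[0,0,0,0,0,0,0.75],[0,0,0,0,0,0,0.75],[0,0,0,0,0,0,0.75],[0,0,0,0,0,0,0.75],[0,0,-0.1,0,0,0,0.75],[0,0,-0.3,0,0,0,0.75],[0,0,-0.5,0,0,0,0.75],[0,0,-0.5,0,0,0,0.75]]}}

```text
time_s: 8.45
tool_pos: [0.4788, -0.0102, 0.1526]
tool_rot: [179.5, 0.3, 128.4]
force: [0.7, 0.0, -0.5]
grip_width: 0.0649
grasp_force: 0.0
```

Run:
```python
from h import *
a=save('scene','s2.png'); o=env.get_obs(); print(o['tool_pos'],o['tool_rot'],o['qpos'].round(1))
t=save('top','t2.png')
c=np.hstack([cv2.resize(a[180:330,180:330],(400,400)),cv2.resize(t[170:320,230:380],(400,400))])
cv2.imwrite('pics/c2.png',c[:,:,::-1])
```

```text
[ 0.47705126 -0.01019796  0.14994508] [179.66158661   0.18376122 128.44085782] [-24.1  -1.9  21.9 111.7   0.7  69.7  36. ]
```

View pics/c2.png

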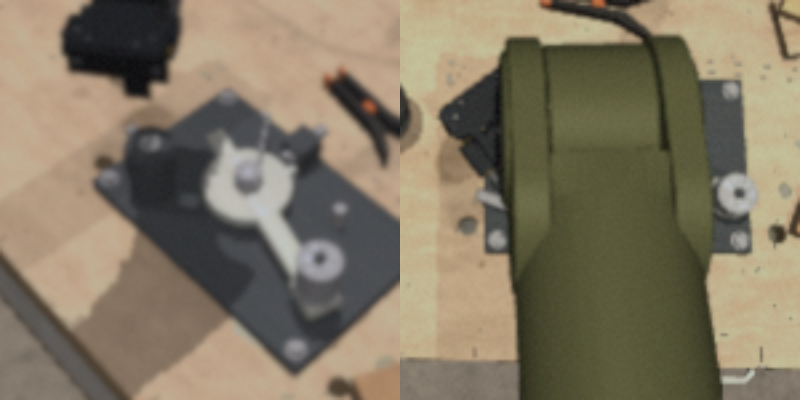

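The tongue has swung clear: in the right half (top view) it points left at (490,195), away from the arm's tail. The roller is unmoved. Next I go above the roller.

>>> {"name": "apply_moves", "arguments": {"moves": [[-0.807,-0.532,0,0,0,0.447,0.9],[-0.807,-0.532,0,0,0,0.447,0.9],[-0.807,-0.532,0,0,0,0.447,0.9],[-0.807,-0.532,0,0,0,0.447,0.9],[-0.807,-0.532,0,0,0,0.447,0.9],[-0.807,-0.532,0,0,0,0.447,0.9],[-0.807,-0.532,0,0,0,0.447,0.9],[-0.807,-0.532,0,0,0,0.447,0.9]]}}

```text
time_s: 9.35
tool_pos: [0.4914, -0.2013, 0.1463]
tool_rot: [-179.9, -0.0, 90.2]
force: [-1.2, 1.0, 0.1]
grip_width: 0.0784
grasp_force: 0.0
```

Run:
```python
from h import *
o=env.get_obs(); print(o['tool_pos'],o['tool_rot'],o['qpos'].round(1))
for c in ('wrist','scene'):
  save(c,c+'3.png')
  for t,z in (('cap_grip',.07),('roller_center',.066),('tongue_tip',.042)):
    for b in boxes_of(c,t)[:2]: print(c,t,round(b['conf'],2),np.round(b['location'],1),np.round(at(c,b['location'],z),3))
```

```text
[ 0.49138858 -0.20130478  0.14627882] [-1.79932406e+02 -4.37832748e-02  9.02327132e+01] [-12.4   6.1  34.2 105.1  -3.7  69.9  23.1]
wrist cap_grip 0.91 [234.9   8. ] [ 0.472 -0.039  0.07 ]
wrist roller_center 0.56 [261.2 190.6] [ 0.497 -0.208  0.066]
wrist tongue_tip 0.56 [237.5   7.7] [ 0.473 -0.029  0.042]
scene cap_grip 0.68 [234.9 238.8] [ 0.466 -0.019  0.07 ]
scene roller_center 0.91 [299.  283.5] [ 0.493 -0.205  0.066]
scene tongue_tip 0.83 [238.1 239.5] [ 0.484 -0.007  0.042]
```

View pics/wrist3.png

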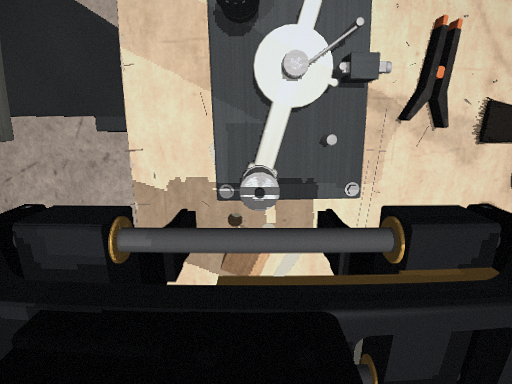

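The roller top is at (260,191), straight ahead of the fingers; the pin at (331,140) is well clear. I descend and grip.

>>> {"name": "apply_moves", "arguments": {"moves": [[-0.008,0.013,0.1,0,0,0,0.9],[-0.008,0.013,0.2,0,0,0,0.9],[-0.008,0.013,0.3,0,0,0,0.9],[-0.008,0.013,0.4,0,0,0,0.9],[-0.008,0.013,0.48,0,0,0,0.9],[-0.008,0.013,0.48,0,0,0,0.9],[-0.008,0.013,0.48,0,0,0,0.9]]}}

```text
time_s: 10.45
tool_pos: [0.4942, -0.2046, 0.0513]
tool_rot: [-180.0, 0.0, 90.0]
force: [-0.6, 0.5, 0.4]
grip_width: 0.0782
grasp_force: 0.0
```

>>> {"name": "apply_moves", "arguments": {"moves": [[0,0,0,0,0,0,0.3],[0,0,0,0,0,0,0.3],[0,0,0,0,0,0,0.3],[0,0,0,0,0,0,0.3],[0,0,0,0,0,0,0.3],[0,0,0,0,0,0,0.3],[0,0,0,0,0,0,0.3]], "grip_force": 20}}

```text
time_s: 11.15
tool_pos: [0.4943, -0.2044, 0.0511]
tool_rot: [180.0, -0.0, 90.0]
force: [-0.1, -0.3, 0.5]
grip_width: 0.0355
grasp_force: 20.0
```

>>> {"name": "apply_moves", "arguments": {"moves": [[-0.007,0.03,0,0,0,0,0.3],[-0.013,0.06,0,0,0,0,0.3],[-0.018,0.09,0,0,0,0,0.3],[-0.022,0.12,0,0,0,0,0.3],[-0.023,0.15,0,0,0,0,0.3],[-0.024,0.18,0,0,0,0,0.3],[-0.023,0.21,0,0,0,0,0.3],[-0.02,0.24,0,0,0,0,0.3],[-0.015,0.27,0,0,0,0,0.3],[-0.009,0.3,0,0,0,0,0.3],[-0.004,0.33,0,0,0,0,0.3],[0.002,0.35,0,0,0,0,0.3],[0.002,0.35,0,0,0,0,0.3],[0.002,0.35,0,0,0,0,0.3]], "grip_force": 25}}

```text
time_s: 12.55
tool_pos: [0.5611, -0.205, 0.0509]
tool_rot: [-179.6, -0.0, 90.0]
force: [-8.7, 0.1, 7.3]
grip_width: 0.0351
grasp_force: 25.0
```

>>> {"name": "apply_moves", "arguments": {"moves": [[0.004,0.015,0,0,0,0,0.3],[0.008,0.03,0,0,0,0,0.3],[0.012,0.045,0,0,0,0,0.3],[0.015,0.055,0,0,0,0,0.3],[0.015,0.055,0,0,0,0,0.3],[0.015,0.055,0,0,0,0,0.3]]}}

```text
time_s: 13.15
tool_pos: [0.5707, -0.202, 0.0508]
tool_rot: [-179.5, -0.1, 89.9]
force: [-11.6, 0.3, 9.8]
grip_width: 0.0352
grasp_force: 25.0
```

>>> {"name": "apply_moves", "arguments": {"moves": [[0.004,0.015,0,0,0,0,0.3],[0.004,0.015,0,0,0,0,0.3],[0.004,0.015,0,0,0,0,0.3],[0.004,0.015,0,0,0,0,0.3]]}}

```text
time_s: 13.55
tool_pos: [0.5707, -0.2019, 0.0507]
tool_rot: [-179.2, -0.1, 89.9]
force: [-16.9, 1.1, 12.8]
grip_width: 0.0351
grasp_force: 25.0
```

Run:
```python
from h import *
o=env.get_obs(); print(o['tool_pos'],o['force'],o['grip_width'],o['joint_velocities'].round(2))
a=save('wrist','w4.png');b=save('scene','s4.png')
c=np.hstack([cv2.resize(a[:240,130:450],(440,330)),cv2.resize(b[150:340,180:380],(347,330))])
cv2.imwrite('pics/c4.png',c[:,:,::-1])
```

```text
[ 0.57069221 -0.20192779  0.05065785] [-16.86871793   1.11532993  12.83664205] 0.035059662597900595 [-0.07 -0.02  0.12  0.04  0.    0.    0.04]
```

View pics/c4.png

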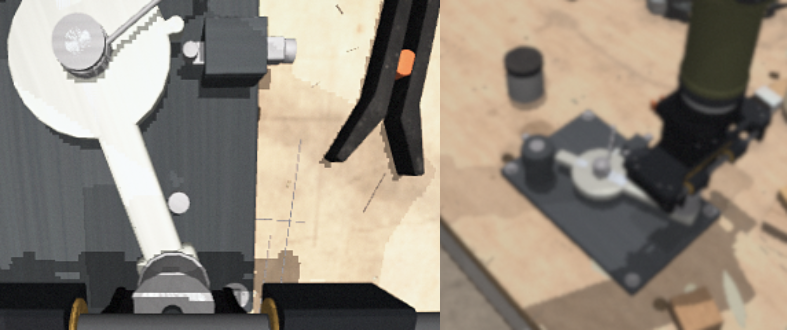

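The arm rests against its end stop pin at (178,202) in the wrist view. Pushing further raised the force without moving it, so it is at full travel, and the jar, off-cut and clamp are undisturbed.

```bash
python3 -c "
from cell import env; print(env.sign_off())"
```

```text
the job is handed in; nothing more can be done
None
```

I unscrewed the lock cap about 85° (0.95 rad, or 54°, was needed), then pushed the tensioner arm to its end stop and handed the job in at about 14 s with the gripper still holding it there. The jar, off-cut and clamp were not touched.

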